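# Square up a rock billet and hold it over the surface reader

### The job

Push the sawn rock billet against the three stop pins of the squaring plate so that its long side touches the two side pins and its end touches the end pin. Then pick it up, carry it over the top of the grit guard and finish holding it, level and still, centred over the reader's window with its length along the window's length and its underside about 10 mm above the glass. The program ends with the billet still gripped in the air; do not touch the guard or the reader, and leave the jar, the dropper bottle and the round mount alone.

Things in the scene. Friction and masses are not known exactly. Their poses are not given: they have to be found in the camera images.
- billet: Loose sawn bar of pale stone, 80 x 30 x 36 mm (length x, width y, height z), about 0.23 kg, lying free on the squaring plate. Origin: centre of its underside. x axis along its length.
- plate: Squaring plate: fixed aluminium plate 200 x 150 mm (x, y), 12 mm thick. Origin: centre of its underside. Three steel stop pins, 8 mm in diameter, stand 8 mm above its top: side pins at x 5, y 39 and x 55, y 39 mm, end pin at x 74, y 20 mm in its frame. The billet goes along +y to the side pins and +x to the end pin; it starts 15 to 40 mm short of both, turned up to 0.25 rad.
- nest (a point): Point on the top face of the plate (12 mm above its underside, plate frame x 30, y 20 mm) where the centre of the billet's underside lies when the billet touches all three pins; axes as the plate's. The plate may stand on either side of the guard, turned up to 0.35 rad.
- guard: Grit guard: fixed upright grey sheet, 280 mm long (its x axis), 4 mm thick (y) and 80 mm high, on a flat foot 50 mm wide, standing between the plate and the reader. Origin: centre of its underside, on the table.
- reader: Surface reader: fixed low white instrument housing, 220 x 180 mm (x, y), 56 mm high, with a dark glass window in its top face inside a raised rim. Origin: centre of its underside, on the table. It stands on the other side of the guard from the plate, turned up to 0.5 rad.
- window (a point): Centre of the top of the reader's dark glass, 57 mm above the table. The glass is 102 mm long (x axis of this point) by 52 mm wide (y axis); the rim round it is 6 mm wide and stands 5 mm above the glass. The billet may point either way along x.
- jar: Bystander: capped glass jar, 52 mm in diameter, 70 mm high, beyond the work. Origin: centre of its underside.
- dropper: Bystander: amber glass dropper bottle, 36 mm in diameter, 75 mm high, beyond the work. Origin: centre of its underside.
- puck: Bystander: round grey resin specimen mount, 30 mm in diameter, 20 mm high, just beyond the guard's far end. Origin: centre of its underside.

How it is judged (in metres and radians):
On the way, in this order (a step that is already met when the one before it is completed fails the run):
1. the billet lies on the plate against all three pins (within 1.5 mm, square within 0.03 rad) (x of billet in the frame of nest between -0.0015 and 0.0015 m and y of billet in the frame of nest between -0.0015 and 0.0015 m and z of billet in the frame of nest between -0.002 and 0.002 m and angle between the x axis of billet and the x axis of nest, either way round below 0.03 rad), for 0.2 s.
2. the billet passes over the top of the guard (x of billet in the frame of guard between -0.16 and 0.16 m and y of billet in the frame of guard between -0.06 and 0.06 m and height (world z) of billet above 0.081 m), for 0.05 s.
At the end, for the whole second after the job is handed in: The billet is held in the fingers (more than 1 N) and still (under 20 mm/s), its underside centre 4 to 18 mm above the window glass and within 6 mm of the window's centre seen from above, its length within 0.09 rad of the window's length, tilted less than 0.09 rad, with nothing touching the reader (z of billet in the frame of window between 0.004 and 0.018 m and horizontal distance between billet and window below 0.006 m and angle between the x axis of billet and the x axis of window, either way round below 0.09 rad and angle between billet's own z axis and vertical below 0.09 rad and linear speed of billet below 0.02 m/s and contact force between billet and the fingers above 1 N and contact force between billet and reader below 0.05 N); the arm keeps its last pose, push and grip.
It fails at once if the billet or the robot touches the guard (contact force between any of billet, the fingers, the arm and guard above 0.5 N).
It fails at once if the billet or the robot touches the reader (contact force between any of billet, the fingers, the arm and reader above 0.5 N).
It fails at once if a bystander is moved more than 15 mm (distance of any of jar, dropper, puck from where it was at the start of the episode above 0.015 m).
It also fails if it takes over 72 s, if anything falls off the work surface, if the arm or the gripper's body presses on something with over 40 N, if the wrist force passes 120 N, or if a joint passes its speed limit or range.

### The arm

A 6-joint arm with a two-finger parallel gripper is mounted at the origin on the work surface. World frame = base frame: x ahead of the robot, y to its left, z up, the work surface at z = 0. Lengths are in mm, angles in degrees, forces in N, time in s.
With the tool pointing down it reaches from about 350 to 850 mm from the base axis. Payload 8.1 kg.
Tool frame: the origin (TCP) lies midway between the tips of the shut fingers; the grasp point (between the pads) lies grip_depth behind it (grip_depth is the distance from the TCP to the grasp point, in mm); z points along the fingers, y is the line along which they close (so a half turn about z gives the same grasp; the last joint's range is limited). The gripper opens to 85 mm and grips with 20 to 120 N. Pads are 22 mm wide; open, the fingers measure 114 mm over their backs; the gripper's body (76 mm by 85 mm) begins 54 mm behind the grasp point. The pads swing forward as they close: fully open they stand 13 mm farther back than shut.
Start: joints at [-78.919, 7.471, 85.268, -0, 87.261, -4.893], TCP at [165.142, -576.831, 231.292] pointing down, gripper open.
Joint ranges: [-169.43, 169.43], [-51.17, 129.36], [1.28, 143.12], [-76.62, 256.62], [0, 156.53], [-152.29, 152.29]. Speed limits (degrees/s): [136.94, 136.94, 159.86, 180, 180, 180].

### API

Orientations are given as [roll, pitch, yaw] about the fixed x, y, z axes, in that order (R = Rz(yaw) Ry(pitch) Rx(roll)).
In Python, from bench import sense, snapshot, hand_in, grip_depth gives the robot as it stands. The module is installed in compiled form; this text tells all that it offers.
- The arm moves only by the tool apply_moves, never from a script. Its argument "series" is text: rows parted by semicolons, each of 5 numbers parted by spaces: the shift along the tool's x, y, z each as a share of 0.3 m, from -1 to 1, then the turn about the tool's z as a share of 2 rad, from -1 to 1, then the gripper's target within -1 to 1 (shut at 1, half-way at 0, fully open at -1). In form: tx ty tz twist gripper; .... A call has 1 to 5 rows; each row shifts and turns the commanded pose from where the row before left it, along the tool's axes as they then stand; what a row does not reach is not made up. A row lasts 1/12 s, in which the tool goes at most 41.7 mm and 7.16 degrees, less where a joint would pass 70% of its speed; a pose out of reach is approached as far as the arm can. A call with a number of a shift or a turn outside -1 to 1 is refused whole. A call with a gripper value outside its range is refused whole. The fingers move at their own pace and stop on an object; "squeeze" is the grip in N (left out, the last holds). Time passes only in rows, so rows that do not move let the fingers close. It gives the time, the measured TCP pose, the force, the opening and the grip force at its end, in the units of the state.
- sense(): the state, without advancing time (a new reading comes with each control period).
- snapshot(name): name is "scene" or "top" or "wrist"; returns a dict with "frame" (400x640x3 uint8, blue, green, red), "depth" (400x640 float32, mm along the optical axis (not along the pixel's ray), 0 where there is no reading), "intrinsics" (3x3 intrinsics, pixels), "dist" ([k1, k2, p1, p2, k3] as OpenCV has them; the pictures are not rectified), "extrinsics" (4x4, takes a point from camera to world coordinates); the wrist camera has in their place "tool_from_camera" (4x4, takes a point from camera to tool coordinates, whose origin is the TCP and whose axes are the flange's). Camera axes: x right, y down, z forward; pixel columns grow to the right and rows downward; lengths in mm; the calibration is good to about 2 mm. A picture is of the moment at which its call begins: read the wrist's pose just before it.
- hand_in(): hands the job in; it is judged then, once.
The state is a dict: "time": time; "joint_pos": joint angles; "qd": joint speeds; "joint_efforts": joint torques, N m; "tool_pos": TCP position; "tcp_rot": TCP orientation; "ft_force": force on the tool from outside, world axes, zero at the start; "wrist_torque": the same for the moment, N m; "finger_gap": finger opening in mm; "grip_force": force on a finger pad.
Only numpy, scipy, OpenCV 4.12 (cv2) and the standard library are available. Lean on these libraries where they do the work, as an engineer would, in place of code of your own. Each camera call takes 0.05 s, during which the arm holds its last target. There are 200 camera calls.

## Working session

There is one attempt and no reset: what is moved stays moved. The work goes in short steps, Python scripts to look and compute and a tool call to move; the robot and the scene stay as the last step left them, time stands still between calls to the robot, and variables do not carry over. Pictures are saved under pics/ and viewed, at most 10 in all, crops included, and the job is handed in when it is done.

Besides the shell and the picture viewer there is one more tool, called after "Request:" as name(argument=value, ...) on one line, values as JSON. apply_moves: Moves the arm, as the interface text tells. Its arguments: {"type":"object","properties":{"series":{"type":"string"},"squeeze":{"type":"number"}},"required":["series"]}

```bash
mkdir -p pics; cat > h.py <<'E'
import numpy as np, cv2
from bench import sense, snapshot, hand_in, grip_depth
def cloud(s, T=None):
    d=s["depth"]; K=np.array(s["intrinsics"]); D=np.array(s["dist"],float)
    v,u=np.mgrid[0:400,0:640]
    p=cv2.undistortPoints(np.stack([u,v],-1).reshape(-1,1,2).astype(np.float64),K,D).reshape(400,640,2)
    P=np.dstack([p[...,0]*d,p[...,1]*d,d])
    T=np.array(s["extrinsics"]) if T is None else T
    W=P@T[:3,:3].T+T[:3,3]; W[d<=0]=np.nan
    return W
E
python3 - <<'E'
from h import *
print(sense(), grip_depth if not callable(grip_depth) else grip_depth())
for n in("top","scene"):
    s=snapshot(n); cv2.imwrite(f"pics/{n}1.png",s["frame"]); np.savez(f"{n}1.npz",W=cloud(s),f=s["frame"])
    print(n,np.round(s["extrinsics"],3))
E
```

```text
{'time': 0.0, 'joint_pos': array([-7.89192532e+01,  7.51614602e+00,  8.53314595e+01, -1.35068744e-03,
        8.72613758e+01, -4.89188188e+00]), 'qd': array([ 0.00520483, -0.05581676, -0.02731455,  0.09043144, -0.08581014,
        0.03603508]), 'joint_efforts': array([ 6.80405219e-05, -5.69397604e+01, -5.00550199e+01, -4.39451560e-04,
        1.46280380e-02,  1.00730340e-04]), 'tool_pos': array([ 165.02248843, -576.2700496 ,  230.212721  ]), 'tcp_rot': array([-1.79891301e+02, -7.94935392e-03,  1.59726869e+01]), 'ft_force': array([ 0.30159279, -0.04519766, -0.45672668]), 'wrist_torque': array([ 0.00920421,  0.02132963, -0.01382242]), 'grip_force': 0.0, 'finger_gap': 85.03089901675281} 18.700000000000003
top [[ 2.00000e-02 -9.97000e-01  6.90000e-02  5.61000e+02]
 [-1.00000e+00 -1.90000e-02  1.40000e-02 -1.24380e+01]
 [-1.30000e-02 -6.90000e-02 -9.98000e-01  9.49059e+02]
 [ 0.00000e+00  0.00000e+00  0.00000e+00  1.00000e+00]]
scene [[ 2.100000e-01  8.220000e-01 -5.290000e-01  1.036405e+03]
 [ 9.780000e-01 -1.850000e-01  1.000000e-01 -5.175300e+01]
 [-1.600000e-02 -5.380000e-01 -8.430000e-01  7.232980e+02]
 [ 0.000000e+00  0.000000e+00  0.000000e+00  1.000000e+00]]
```

View pics/top1.png

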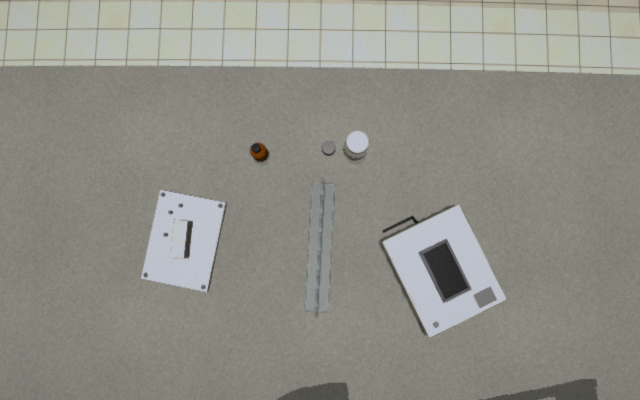

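The plate is on the left: screw heads at its corners, side pins at about (166,235) and (171,212), end pin at (181,205), billet at about (181,240). The guard runs along column 320. The reader is on the right with its window at about (445,270). The dropper, puck and jar are near the top.

```bash
python3 - <<'E'
from h import *
z=np.load("top1.npz"); W=z["W"]
def rect(u0,u1,v0,v1,zl,zh,n):
    P=W[v0:v1,u0:u1].reshape(-1,3); P=P[(P[:,2]>zl)&(P[:,2]<zh)]
    r=cv2.minAreaRect(P[:,:2].astype(np.float32)); print(n,len(P),np.round(r[0],1),np.round(r[1],1),round(r[2],1),"z",np.median(P[:,2]))
rect(130,235,180,300,6,20,"plate");rect(130,235,180,300,40,60,"billet")
rect(300,340,170,320,60,100,"guard");rect(300,340,170,320,-3,15,"foot")
rect(375,510,200,340,45,75,"reader")
rect(335,375,125,165,55,90,"jar");rect(245,275,140,165,30,90,"dropper");rect(320,336,140,155,10,30,"puck")
for n,(u,v) in dict(s1=(166,235),s2=(171,212),e=(181,205),win=(445,270)).items(): print(n,W[v,u].round(1))
# window dark pixels
g=cv2.cvtColor(z["f"],cv2.COLOR_BGR2GRAY); m=np.zeros_like(g,bool); m[235:305,415:475]=g[235:305,415:475]<45
P=W[m]; P=P[np.isfinite(P[:,0])]; r=cv2.minAreaRect(P[:,:2].astype(np.float32)); print("win",r,np.median(P[:,2]))
E
```

```text
plate 5494 [553.  297.1] [152.5 199. ] 80.1 z 11.616284717496171
billet 580 [555.4 294.8] [31.9 80.5] 86.1 z 47.53025323014333
guard 289 [545.6  -2.4] [  4.  275.3] 88.1 z 79.19100338350415
foot 5507 [550.9  -1.1] [326.7  86.6] 1.1 z 1.6846194185666263
reader 9330 [ 502.2 -258.7] [219.6 182.2] 26.8 z 56.01088233878579
jar 398 [763.1 -74.5] [45.  43.5] 3.0 z 69.81617874883057
dropper 238 [745.7 132.4] [33.8 34.6] 57.5 z 51.66725839515834
puck 149 [761.  -16.9] [28.4 28.4] 1.0 z 19.515351336100707
s1 [563.  332.3  18.3]
s2 [613.3 323.4  18.4]
e [628.9 301.8  18.9]
win [ 502.6 -260.7   55.2]
win ((501.42108154296875, -261.2435607910156), (99.16607666015625, 50.19265365600586), 26.010169982910156) 56.99164660735573
```

Request:
apply_moves(series="0.085 -0.101 0 0 -1;0.085 -0.101 0 0 -1;0.085 -0.101 0 0 -1;0.085 -0.101 0 0 -1;0.085 -0.101 0 0 -1")

```text
time: 0.52
tool_pos: [246.2, -394.2, 230.6]
tcp_rot: [-179.9, 0.0, 15.9]
ft_force: [1.2, 0.2, -0.1]
finger_gap: 85.3
grip_force: 0.0
```

Request:
apply_moves(series="0.085 -0.101 0 0 -1;0.085 -0.101 0 0 -1;0.085 -0.101 0 0 -1;0.085 -0.101 0 0 -1;0.085 -0.101 0 0 -1")

```text
time: 0.93
tool_pos: [327.0, -213.5, 231.0]
tcp_rot: [-180.0, -0.0, 15.9]
ft_force: [1.0, -0.4, -0.1]
finger_gap: 85.8
grip_force: 0.0
```

Request:
apply_moves(series="0.085 -0.101 0 0 -1;0.085 -0.101 0 0 -1;0.085 -0.101 0 0 -1;0.085 -0.101 0 0 -1;0.085 -0.101 0 0 -1")

```text
time: 1.35
tool_pos: [408.0, -32.6, 231.2]
tcp_rot: [180.0, -0.0, 16.0]
ft_force: [0.5, -0.2, -0.2]
finger_gap: 85.2
grip_force: 0.0
```

Request:
apply_moves(series="0.085 -0.101 0 0 -1;0.085 -0.101 0 0 -1;0.085 -0.101 0 0 -1;0.085 -0.101 0 0 -1;0 0 0 0 -1")

```text
time: 1.77
tool_pos: [473.3, 115.7, 230.2]
tcp_rot: [-179.9, 0.0, 16.2]
ft_force: [0.9, 1.2, -0.2]
finger_gap: 85.4
grip_force: 0.0
```

Request:
apply_moves(series="0 0 0 0.058 -1;0 0 0 0.058 -1;0 0 0 0.058 -1;0 0 0 0 -1;0 0 0 0 -1")

```text
time: 2.18
tool_pos: [472.2, 109.8, 231.0]
tcp_rot: [180.0, 0.0, -3.8]
ft_force: [0.4, -0.4, -0.6]
finger_gap: 85.1
grip_force: 0.0
```

Request:
apply_moves(series="0.046 -0.127 0 0 -1;0.046 -0.127 0 0 -1;0.046 -0.127 0 0 -1;0.046 -0.127 0 0 -1;0.046 -0.127 0 0 -1")

```text
time: 2.6
tool_pos: [555.0, 296.7, 231.1]
tcp_rot: [180.0, -0.0, -3.7]
ft_force: [0.6, -0.7, 0.6]
finger_gap: 85.3
grip_force: 0.0
```

Request:
apply_moves(series="0 0 0 0 -1;0 0 0 0 -1;0 0 0 0 -1")

```text
time: 2.85
tool_pos: [554.3, 294.9, 230.7]
tcp_rot: [179.9, 0.1, -3.8]
ft_force: [-0.1, -0.4, 1.3]
finger_gap: 85.2
grip_force: 0.0
```

```bash
cat >> h.py <<'E'
from scipy.spatial.transform import Rotation as Ro
def wrist():
    st=sense(); s=snapshot("wrist")
    T=np.eye(4); T[:3,:3]=Ro.from_euler("xyz",st["tcp_rot"],degrees=True).as_matrix(); T[:3,3]=st["tool_pos"]
    return s, T@np.array(s["tool_from_camera"]), st
E
python3 - <<'E'
from h import *
s,T,st=wrist(); W=cloud(s,T); np.savez("w1.npz",W=W,f=s["frame"],T=T); cv2.imwrite("pics/w1.png",s["frame"])
print(st["tool_pos"],st["tcp_rot"]); print(np.array(s["tool_from_camera"]).round(2))
E
```

```text
[554.26610222 294.88429279 230.67222542] [ 1.79945032e+02  5.97292181e-02 -3.79478286e+00]
[[   0.     -0.95   -0.32   83.5 ]
 [   1.     -0.      0.      0.59]
 [  -0.     -0.32    0.95 -141.57]
 [   0.      0.      0.      1.  ]]
```

View pics/w1.png

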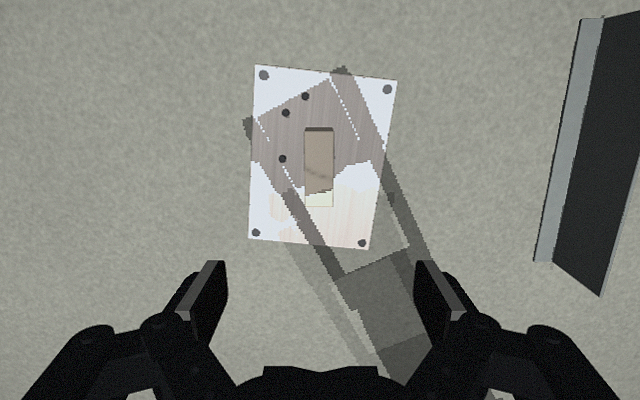

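The wrist view shows the plate with the end pin at (305,96), the side pins at (286,113) and (282,159), and the billet at about (319,165), about square to the fingers.

```bash
cat >> h.py <<'E'
def rect(W,u0,u1,v0,v1,zl,zh,n):
    P=W[v0:v1,u0:u1].reshape(-1,3); P=P[(P[:,2]>zl)&(P[:,2]<zh)]
    r=cv2.minAreaRect(P[:,:2].astype(np.float32)); print(n,len(P),np.round(r[0],1),np.round(r[1],1),round(r[2],1),"z",np.median(P[:,2]).round(1),"mean",P.mean(0).round(1)); return P
E
python3 - <<'E'
from h import *
z=np.load("w1.npz");W=z["W"]
rect(W,235,410,55,260,6,30,"plate");rect(W,295,345,120,212,42,60,"billet")
for n,(u,v) in dict(e=(305,96),s2=(286,113),s1=(282,159)).items():
    rect(W,u-7,u+8,v-7,v+8,16.5,25,n)
E
```

```text
plate 20669 [553.  297.6] [150.2 200.2] 80.1 z 10.9 mean [563.  297.1  11. ]
billet 2237 [556.4 294.9] [30. 80.] 86.3 z 46.9 mean [558.2 294.8  46.9]
e 46 [629.2 304.6] [6.3 7. ] 85.9 z 18.7 mean [629.4 304.6  18.7]
s2 46 [613.8 326.7] [6.5 7.6] 39.3 z 18.8 mean [613.9 326.4  18.7]
s1 42 [564.8 335.3] [6.9 7.6] 41.4 z 18.8 mean [564.8 335.1  18.9]
```

Request:
apply_moves(series="0.007 0 0.12 0 -1;0 0 0.12 0 -1;0 0 0.12 0 -1;0 0 0.12 0 -1;0 0 0.1 0 -1")

```text
time: 3.32
tool_pos: [556.0, 293.2, 55.9]
tcp_rot: [180.0, -0.0, -4.0]
ft_force: [-0.3, 0.6, 0.2]
finger_gap: 85.5
grip_force: 0.0
```

Request:
apply_moves(series="0 0 0.06 0 -1;0 0 0.055 0 -1;0 0 0 0 -1;0 0 0 0 -1")

```text
time: 3.65
tool_pos: [556.1, 293.7, 23.0]
tcp_rot: [180.0, 0.1, -4.0]
ft_force: [-0.1, -0.8, 0.3]
finger_gap: 85.4
grip_force: 0.0
```

Request:
apply_moves(series="0 -0.003 0.013 0 -1;0 0 0 0 0.6;0 0 0 0 0.6;0 0 0 0 0.6;0 0 0 0 0.6", squeeze=20)

```text
time: 4.07
tool_pos: [557.2, 296.3, 19.8]
tcp_rot: [-180.0, -0.1, -4.0]
ft_force: [-0.4, -0.1, 0.1]
finger_gap: 38.9
grip_force: 0.0
```

Request:
apply_moves(series="0 0 0 0 0.6;0 0 0 0 0.6;0 0 0 0 0.6;0 0 0 0 0.6;0 0 0 0 0.6")

```text
time: 4.48
tool_pos: [557.1, 296.2, 19.5]
tcp_rot: [-180.0, -0.0, -4.0]
ft_force: [-1.3, -0.8, 4.4]
finger_gap: 29.8
grip_force: 21.6
```

Request:
apply_moves(series="0 0 0 0.027 0.6;0 0 0 0.027 0.6;0 0 0 0 0.6;0.018 -0.014 0 0 0.6;0.018 -0.014 0 0 0.6")

```text
time: 4.9
tool_pos: [568.2, 302.4, 19.5]
tcp_rot: [180.0, 0.1, -10.0]
ft_force: [-4.7, -1.8, 11.1]
finger_gap: 29.8
grip_force: 22.3
```

Request:
apply_moves(series="0.018 -0.014 0 0 0.6;0.018 -0.014 0 0 0.6;0 0 0 0 0.6;0 0 0 0 0.6")

```text
time: 5.23
tool_pos: [581.8, 309.4, 19.5]
tcp_rot: [-179.9, -0.1, -10.0]
ft_force: [1.5, 2.4, 4.5]
finger_gap: 29.7
grip_force: 21.6
```

Request:
apply_moves(series="0.003 -0.003 0 0 0.6;0.003 -0.003 0 0 0.6;0 -0.003 0 0 0.6;0 0 0 0 0.6")

```text
time: 5.57
tool_pos: [582.9, 310.6, 19.5]
tcp_rot: [179.9, 0.0, -10.1]
ft_force: [-3.5, -2.8, 10.2]
finger_gap: 29.7
grip_force: 22.4
```

Request:
apply_moves(series="0 -0.003 0 0 0.6;0 0 0 0 0.6;0 0 0 0 0.6")

```text
time: 5.82
tool_pos: [583.3, 311.3, 19.5]
tcp_rot: [179.9, 0.0, -10.1]
ft_force: [-3.8, -4.0, 9.6]
finger_gap: 30.0
grip_force: 22.3
```

Request:
apply_moves(series="0.003 0 0 0 0.6;0.003 0 0 0 0.6;0 0 0 0 0.6;0 0 0 0 0.6")

```text
time: 6.15
tool_pos: [584.4, 311.6, 19.5]
tcp_rot: [180.0, 0.1, -10.1]
ft_force: [-6.1, -2.3, 11.5]
finger_gap: 29.9
grip_force: 22.5
```

Request:
apply_moves(series="0.003 -0.003 0 0 0.6;0.003 0 0 0 0.6;0 0 0 0 0.6;0 0 0 0 0.6")

```text
time: 6.48
tool_pos: [586.3, 312.4, 19.5]
tcp_rot: [180.0, 0.1, -10.1]
ft_force: [-6.3, -0.9, 10.6]
finger_gap: 29.7
grip_force: 22.4
```

Request:
apply_moves(series="0.003 0 0 0 0.6;0 0 0 0 0.6;0 0 0 0 0.6")

```text
time: 6.73
tool_pos: [586.7, 312.4, 19.5]
tcp_rot: [180.0, 0.1, -10.0]
ft_force: [-7.9, -0.1, 12.4]
finger_gap: 29.9
grip_force: 22.5
```

Request:
apply_moves(series="0 -0.003 0 0 0.6;0 0 0 0 0.6;0 0 0 0 0.6")

```text
time: 6.98
tool_pos: [586.8, 312.5, 19.5]
tcp_rot: [179.9, 0.1, -10.1]
ft_force: [-9.7, -3.5, 12.7]
finger_gap: 30.1
grip_force: 22.8
```

Request:
apply_moves(series="0.003 -0.003 -0.001 0 0.6;0 0 0 0 0.6;0 0 0 0 0.6")

```text
time: 7.23
tool_pos: [587.0, 312.7, 19.6]
tcp_rot: [179.8, 0.2, -10.1]
ft_force: [-14.1, -6.7, 16.6]
finger_gap: 29.9
grip_force: 23.3
```

Request:
apply_moves(series="0.003 0 0 0 0.6;0 0 0 0 0.6;0 0 0 0 0.6")

```text
time: 7.48
tool_pos: [587.0, 312.8, 19.5]
tcp_rot: [179.8, 0.3, -10.1]
ft_force: [-17.5, -5.7, 19.0]
finger_gap: 29.7
grip_force: 23.6
```

Request:
apply_moves(series="0 -0.003 0 0 0.6;0 0 0 0 0.6;0 0 0 0 0.6")

```text
time: 7.73
tool_pos: [587.1, 312.9, 19.5]
tcp_rot: [179.7, 0.3, -10.1]
ft_force: [-17.8, -9.2, 20.4]
finger_gap: 29.8
grip_force: 23.7
```

```bash
python3 - <<'E'
from h import *
s,T,st=wrist(); W=cloud(s,T); np.savez("w2.npz",W=W,f=s["frame"],T=T); cv2.imwrite("pics/w2.png",s["frame"])
E
```

```text
(no output)
```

View pics/w2.png

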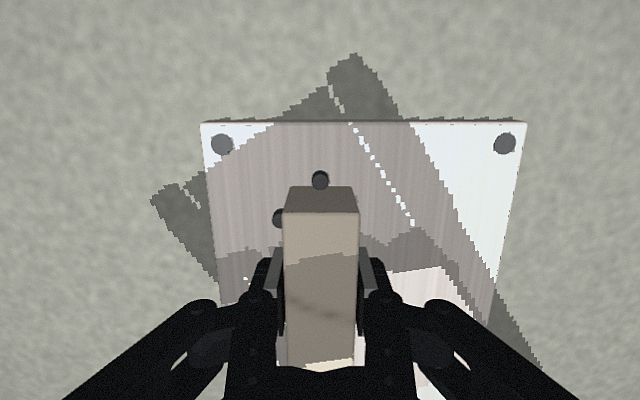

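The billet is gripped with its end face right at the end pin (320,180) and its side touching a side pin (279,218). I'll check this numerically against the pins.

```bash
python3 - <<'E'
from h import *
W=np.load("w2.npz")["W"]
P=rect(W,275,368,205,330,45,52,"billet")
e=rect(W,310,332,168,184,17,24,"end"); s=rect(W,272,283,206,230,17,24,"s2")
a=np.radians(-10); R=np.array([[np.cos(a),np.sin(a)],[-np.sin(a),np.cos(a)]])
for n,Q in (("b",P),("e",e),("s",s)):
    q=Q[:,:2]@R.T; print(n,np.percentile(q,[0.5,99.5],axis=0).round(1))
q=P[:,:2]@R.T
for side in(0,1):   # edge lines
    b=np.arange(np.percentile(q[:,0],5),q[:,0].max()-2,3); pts=[(x,(q[(abs(q[:,0]-x)<2),1].max() if side else q[(abs(q[:,0]-x)<2),1].min())) for x in b]
    print("edge slope deg",np.degrees(np.polyfit(*zip(*pts),1)[0]))
print(np.array(sense()["tool_pos"]))
E
```

```text
billet 9098 [598.9 310. ] [37.1 55.3] 80.9 z 46.9 mean [600.8 309.9  46.9]
end 155 [630.6 304.6] [7.3 5.2] 78.4 z 18.8 mean [630.4 304.7  18.7]
s2 132 [614.3 328.3] [4.5 7.9] 75.0 z 18.8 mean [614.3 327.9  18.7]
b [[509.2 392.7]
 [562.9 425.8]]
e [[565.6 405.9]
 [570.4 413.2]]
s [[544.  427.6]
 [551.6 432.2]]
edge slope deg -0.5448237739159056
edge slope deg -0.5821642688850419
[587.09096085 312.92261651  19.47021797]
```

Request:
apply_moves(series="-0.003 0.003 0 0 0.8;0 0 0 0 0.8;0 0 -0.01 0 0.8;0 0 -0.04 0 0.8;0 0 -0.08 0 0.8", squeeze=50)

```text
time: 8.2
tool_pos: [585.7, 312.2, 54.1]
tcp_rot: [179.7, 0.4, -10.1]
ft_force: [-0.4, -0.1, -2.7]
finger_gap: 29.2
grip_force: 49.6
```

Request:
apply_moves(series="0 0 -0.1 0 0.8;0 0 -0.1 0 0.8;0 0 -0.1 0 0.8;0 0 -0.05 0 0.8;0 0 0 0 0.8")

```text
time: 8.62
tool_pos: [591.8, 314.8, 169.4]
tcp_rot: [-179.7, -0.4, -10.1]
ft_force: [1.0, -0.2, -1.8]
finger_gap: 29.4
grip_force: 49.8
```

Request:
apply_moves(series="0 0 0 -0.053 0.8;0 0 0 -0.053 0.8;0 0 0 -0.053 0.8;0 0 0 -0.053 0.8;0 0 0 -0.053 0.8")

```text
time: 9.03
tool_pos: [588.0, 313.2, 160.8]
tcp_rot: [180.0, 0.2, 20.5]
ft_force: [-0.5, -0.0, -3.0]
finger_gap: 29.1
grip_force: 49.8
```

Request:
apply_moves(series="0 0 0 -0.052 0.8;0 0 0 0 0.8;0 0 0 0 0.8")

```text
time: 9.28
tool_pos: [588.3, 313.3, 161.4]
tcp_rot: [-180.0, 0.1, 26.0]
ft_force: [0.5, -0.2, -2.3]
finger_gap: 28.8
grip_force: 49.7
```

Request:
apply_moves(series="-0.035 0.05 0 0 0.8;-0.07 0.099 0 0 0.8;-0.07 0.099 0 0 0.8;-0.07 0.099 0 0 0.8;-0.07 0.099 0 0 0.8")

```text
time: 9.7
tool_pos: [562.3, 150.5, 162.3]
tcp_rot: [-180.0, 0.1, 26.0]
ft_force: [0.3, -0.9, -2.2]
finger_gap: 29.6
grip_force: 49.8
```

Request:
apply_moves(series="-0.07 0.099 0 0 0.8;-0.07 0.099 0 0 0.8;-0.07 0.099 0 0 0.8;-0.07 0.099 0 0 0.8;-0.07 0.099 0 0 0.8")

```text
time: 10.12
tool_pos: [533.6, -29.3, 162.7]
tcp_rot: [-180.0, 0.0, 26.0]
ft_force: [-0.1, 0.3, -3.1]
finger_gap: 29.1
grip_force: 49.8
```

```bash
python3 - <<'E'
from h import *
s,T,st=wrist(); W=cloud(s,T); np.savez("w3.npz",W=W,f=s["frame"],T=T); cv2.imwrite("pics/w3.png",s["frame"]); print(st["tool_pos"],st["tcp_rot"],st["grip_force"])
E
```

```text
[533.63400606 -29.25888233 162.65705166] [-1.79987372e+02  2.47729220e-02  2.59644600e+01] 49.781121611595154
```

View pics/w3.png

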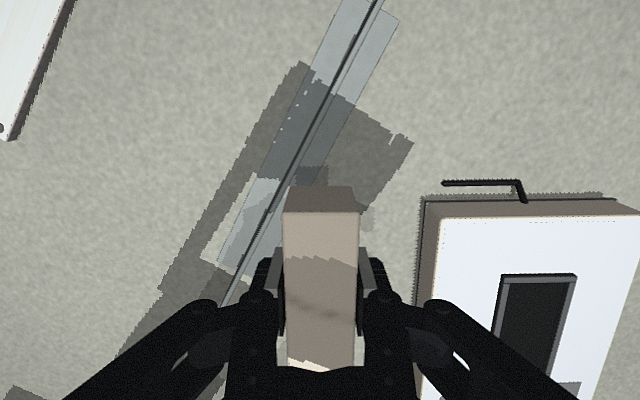

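The billet is over the guard and held square in the fingers. The reader is to the right, with its window corner at about (500,275).

Request:
apply_moves(series="-0.072 0.108 0 0 0.8;-0.072 0.108 0 0 0.8;-0.072 0.108 0 0 0.8;-0.072 0.108 0 0 0.8;-0.072 0.108 0 0 0.8")

```text
time: 10.58
tool_pos: [508.4, -222.1, 162.8]
tcp_rot: [-180.0, 0.0, 26.0]
ft_force: [0.4, 0.9, -2.9]
finger_gap: 29.2
grip_force: 50.3
```

Request:
apply_moves(series="-0.072 0.108 0 0 0.8;0 0 0 0 0.8;0 0 0 0 0.8;0 0 0 0 0.8;0 0 0 0 0.8")

```text
time: 11.0
tool_pos: [504.1, -258.1, 162.7]
tcp_rot: [-179.9, 0.0, 26.2]
ft_force: [0.1, -0.1, -2.1]
finger_gap: 29.2
grip_force: 50.5
```

```bash
python3 - <<'E'
from h import *
s,T,st=wrist(); W=cloud(s,T); np.savez("w4.npz",W=W,f=s["frame"],T=T); cv2.imwrite("pics/w4.png",s["frame"]); print(st["tool_pos"],st["tcp_rot"],st["grip_force"])
s=snapshot("scene"); np.savez("s4.npz",W=cloud(s),f=s["frame"]); cv2.imwrite("pics/s4.png",s["frame"])
E
```

```text
[ 504.05987346 -258.09692488  162.69717332] [-1.79941255e+02  8.59515341e-03  2.61530140e+01] 50.51565170288086
```

View pics/w4.png

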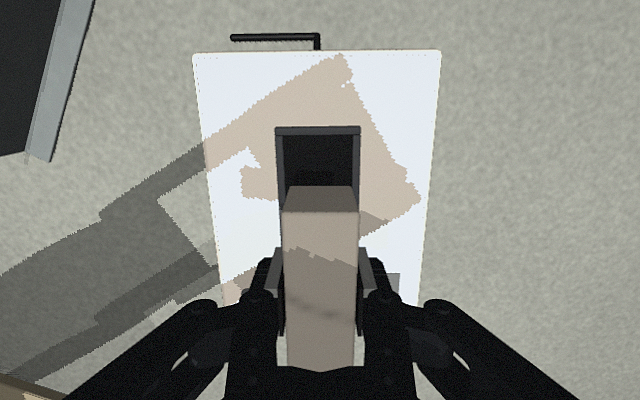

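View pics/s4.png

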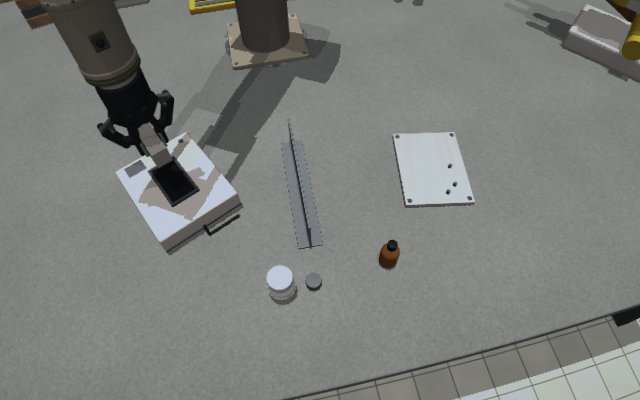

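The wrist view shows the window rim's far end at rows 127–136, columns 276–360, with the billet roughly centred on it. The scene view shows the bystanders undisturbed.

```bash
python3 - <<'E'
from h import *
d=np.load("w4.npz"); W=d["W"]; f=d["f"]; st=sense(); o=st["tool_pos"][:2]
a=np.radians(st["tcp_rot"][2]); R=np.array([[np.cos(a),np.sin(a)],[-np.sin(a),np.cos(a)]])
L=np.dstack([(W[...,:2]-o)@R.T,W[...,2]])   # x ahead, y left of tool
g=cv2.cvtColor(f,cv2.COLOR_BGR2GRAY)
print("rim row profile", [(v,g[v,318],L[v,318].round(1).tolist()) for v in range(122,142,2)])
# dark pixels of window+rim, reader top edge
for v in (145,160,175):
    m=np.where((g[v,262:375]<110))[0]+262; rd=np.where((L[v,150:480,2]>50)&(L[v,150:480,2]<66))[0]+150
    gl=np.where((g[v,262:375]<45))[0]+262
    print(v,"rim",m[[0,-1]],L[v,m[0]].round(1),L[v,m[-1]].round(1),"glass",gl[[0,-1]],L[v,gl[0]].round(1),L[v,gl[-1]].round(1),"reader",L[v,rd[0]].round(1),L[v,rd[-1]].round(1))
m=(L[...,2]>52)&(L[...,2]<60)&(g>150); ys=[]
P=L[40:120,180:450][m[40:120,180:450]]
b=[(y,P[abs(P[:,1]-y)<2,0].max()) for y in range(-80,80,8)]; print("front edge fit",np.polyfit(*zip(*b),1),"deg",np.degrees(np.polyfit(*zip(*b),1)[0]))
B=L[205:330,275:368].reshape(-1,3); B=B[(B[:,2]>185)&(B[:,2]<195)]; print("billet top z",np.median(B[:,2]),"x max",np.percentile(B[:,0],99.7))
bb=L[207:240,283:358].reshape(-1,3); bb=bb[(bb[:,2]>185)]; print("y",np.percentile(bb[:,1],[1,99]))
for z in (0,): 
    e=[( x,bb[abs(bb[:,0]-x)<2,1].max()) for x in np.arange(28,39,2.)]; print(e)
E
```

```text
rim row profile [(122, np.uint8(190), [57.3, 0.4, 54.5]), (124, np.uint8(197), [55.8, 0.4, 54.1]), (126, np.uint8(90), [54.8, 0.4, 58.3]), (128, np.uint8(70), [53.7, 0.4, 61.8]), (130, np.uint8(68), [52.2, 0.4, 61.1]), (132, np.uint8(66), [50.5, 0.4, 58.9]), (134, np.uint8(60), [49.2, 0.4, 60.1]), (136, np.uint8(22), [46.7, 0.4, 53.5]), (138, np.uint8(24), [45.7, 0.4, 56.5]), (140, np.uint8(31), [44.0, 0.4, 55.6])]
145 rim [275 360] [40.1 33.4 54.4] [ 40.8 -31.1  59.1] glass [283 352] [41.  26.6 60. ] [ 40.3 -25.4  56.2] reader [40.2 88.5 54.5] [ 39.7 -87.3  53.2]
160 rim [276 359] [29.5 32.4 59.4] [ 29.8 -30.5  61. ] glass [284 351] [29.5 26.3 59.7] [ 28.6 -25.   55.8] reader [28.6 88.2 54.9] [ 27.5 -88.6  50.8]
175 rim [277 359] [18.2 31.9 61.4] [ 17.7 -31.1  59.7] glass [285 351] [17.1 26.2 57.3] [ 16.6 -25.4  55.5] reader [16.1 88.7 52.9] [ 16.  -87.4  53.5]
front edge fit [-1.24841886e-02  1.06417343e+02] deg -0.7152913146746387
billet top z 190.04865355786507 x max 38.4935669560492
y [-15.11411855  12.81885921]
[(np.float64(28.0), np.float64(13.232780843796414)), (np.float64(30.0), np.float64(13.202649740595914)), (np.float64(32.0), np.float64(13.01881463083106)), (np.float64(34.0), np.float64(13.01881463083106)), (np.float64(36.0), np.float64(13.152394348922488)), (np.float64(38.0), np.float64(13.152394348922488))]
```

Request:
apply_moves(series="-0.005 0 0.05 -0.005 0.8;0 0 0.07 0 0.8;0 0 0.06 0 0.8;0 0 0.04 0 0.8;0 0 0.02 0 0.8")

```text
time: 11.52
tool_pos: [501.8, -258.3, 89.0]
tcp_rot: [-179.8, 0.1, 26.8]
ft_force: [-1.2, 0.7, -2.8]
finger_gap: 29.5
grip_force: 50.6
```

Request:
apply_moves(series="0 0 0.01 0 0.8;0 0 0 0 0.8;0 0 0 0 0.8;0 0 0 0 0.8")

```text
time: 11.85
tool_pos: [503.5, -260.4, 89.5]
tcp_rot: [179.9, -0.1, 26.7]
ft_force: [0.6, -0.1, -2.2]
finger_gap: 29.2
grip_force: 50.6
```

Request:
apply_moves(series="0 0 0.03 0 0.8;0 0 0.016 0 0.8;0 0 0 0 0.8;0 0 0 0 0.8;0 0 0 0 0.8")

```text
time: 12.27
tool_pos: [502.5, -259.9, 74.2]
tcp_rot: [-180.0, 0.0, 26.7]
ft_force: [-0.5, -0.6, -1.9]
finger_gap: 29.2
grip_force: 50.6
```

Request:
apply_moves(series="0 0 0 0 0.8;0 0 0 0 0.8;0 0 0 0 0.8;0 0 0 0 0.8;0 0 0 0 0.8")

```text
time: 12.68
tool_pos: [502.7, -260.0, 74.5]
tcp_rot: [180.0, -0.0, 26.7]
ft_force: [-0.1, -0.6, -1.9]
finger_gap: 29.2
grip_force: 50.6
```

```bash
python3 - <<'E'
from h import *
s,T,st=wrist(); W=cloud(s,T); cv2.imwrite("pics/w5.png",s["frame"]); print(st["tool_pos"],st["tcp_rot"],st["qd"].round(2),st["ft_force"])
o=st["tool_pos"][:2]; a=np.radians(st["tcp_rot"][2]); R=np.array([[np.cos(a),np.sin(a)],[-np.sin(a),np.cos(a)]])
L=np.dstack([(W[...,:2]-o)@R.T,W[...,2]]); g=cv2.cvtColor(s["frame"],cv2.COLOR_BGR2GRAY)
for v in range(130,190,4): print(v,g[v,320],L[v,320].round(1))
B=L[205:330,275:368].reshape(-1,3); B=B[(B[:,2]>98)&(B[:,2]<110)]; print("top z",np.median(B[:,2]),"x",np.percentile(B[:,0],99.7))
E
```

```text
[ 502.72535107 -260.04094301   74.53202087] [ 1.79988836e+02 -6.61925232e-03  2.67451285e+01] [-0.05  0.04  0.05  0.    0.03 -0.11] [-0.12670457 -0.64070443 -1.86519184]
130 185 [62.8 -1.  55.2]
134 181 [60.9 -1.  54.9]
138 181 [58.9 -1.  54.8]
142 123 [57.1 -1.  55.9]
146 66 [56.  -1.  60.6]
150 65 [53.9 -1.  59.5]
154 57 [52.2 -1.  61.2]
158 26 [49.2 -1.  56.1]
162 29 [46.9 -1.  55. ]
166 30 [45.1 -1.  55.8]
170 25 [43.5 -1.  57.7]
174 30 [41.3 -1.  57. ]
178 22 [39.  -1.  56.4]
182 28 [36.8 -1.  56.1]
186 84 [38.3 -1.  68. ]
top z 101.89884704943412 x 38.677294752053484
```

View pics/w5.png

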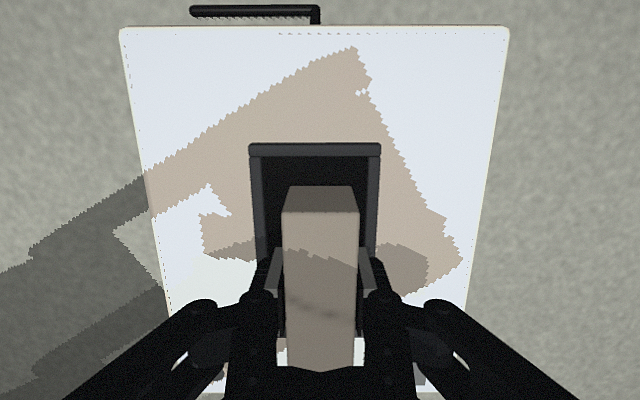

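The billet sits centred in the rim: rim columns 249–381, billet columns 283–357. It is square to the window and about 10 mm above the glass.

```bash
python3 -c "
from bench import hand_in
print(hand_in())"
```

```text
the job is handed in; nothing more can be done
None
```

I squared the billet against the three pins, carried it over the guard, and handed in with it gripped, level and still, about 10 mm above the reader's window and within about 2 mm of its centre; the hand-in returned no verdict.

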